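# Vent the line and clamp the column cartridge with the cam lever

## Task

First vent the line: press the orange spring plunger of the vent valve right down to its stop and let it come back up. Then take the blue handle of the column clamp's cam lever and swing it up until the lever stands upright, where the cam lifts highest and presses the pink cartridge against the rubber seal above it, without swinging it over past upright. The lever springs back if let go, so finish while still holding it there; leave everything else on the bench where it is.

Things in the scene. Friction and masses are not known exactly. Their poses are not given: they have to be found in the camera images.
- station: Column clamp, fixed to the bench: white base plate 160 x 195 x 15 mm. Origin on the bench; the base spans x -80..80, y -105..90 mm. z up; the lowered lever points to its -x side. The cam shaft runs along its y axis through x = 0, z = 50 mm. Bearing block at y -43..-27, x -25..25, up to z = 77 mm.
- cam_pivot (a point): Point on the cam shaft about which the lever swings, in the lever's plane: at x = 0, y = -75, z = 50 mm of the station; its axes are the station's, the lever swings in the plane of x and z.
- tower_top (a point): Centre of the top face of the cartridge tower's cross beam, at x = 0, y = 45, z = 179 mm of the station. Beam 86 mm along y, 34 along x, 14 thick, on two steel posts 68 mm apart along y; a thin seal stem in its middle ends at 197 mm (201 when clamped).
- lever_handle (a point): Handle of the cam lever: blue barrel 28 mm in diameter, 32 mm long, its axis along the station's y axis, on a 10 mm round steel bar 120 mm from shaft to barrel centre. This point is the barrel's centre; the barrel's flat ends face the station's +y and -y, with free room outside both. It turns with the lever.
- cam_lever (a joint): Lever angle (rad). 0: lower stop, lever pointing to station -x, 0.171 rad above level (handle centre x -118, z 70 mm). Grows as the handle rises. 1.40: upright, highest lift, 8 mm (handle x 0, z 170 mm); the lift falls again beyond; upper stop 2.0. Starts at 0 to 0.18. Spring and friction resist, up to 7 N at the handle; let go at the top, it springs back.
- cartridge: Column cartridge, pink with white ends, 27 mm in diameter, 70 mm tall, 50 g, standing loose and upright on the brass cam, in the grey guide sleeve of the clamp. Origin at the centre of its underside. The cam lifts it by up to 8 mm.
- seal: Spring-loaded black rubber seal disc, 28 mm in diameter, under the tower's cross beam, right above the cartridge. Origin at the centre of its underside, 142 mm above the bench (4 mm above the waiting cartridge); the lifted cartridge pushes it up some 4 mm, with about 9 N.
- vent: Vent valve, fixed to the bench: grey block 70 x 70 x 45 mm with an aluminium neck (32 mm in diameter, up to 85 mm) that carries the plunger. Origin at the centre of its underside, z up.
- plunger_top (a point): Centre of the upper face of the orange plunger head (38 mm in diameter, 14 mm thick), straight above the vent's origin, 125 mm above the bench when up, 110 mm when on its stop; it moves with the plunger.
- plunger (a joint): How far the plunger is pressed down (m): 0 up, 0.015 on its stop. A spring pushes it back up: 2.4 N at the top, 7 N at the stop.
- beaker: Bystander, leave alone: white plastic beaker, 90 mm across, 110 tall. Origin at the centre of its underside.
- reagent: Bystander, leave alone: amber reagent bottle with black cap, 80 mm across, 160 tall. Origin at the centre of its underside.
- wash: Bystander, leave alone: clear bottle with blue cap, 66 mm across, 150 tall. Origin at the centre of its underside.
- rack: Bystander, leave alone: green tube rack block, 80 x 160 x 50 mm. Origin at the centre of its underside.
- timer: Bystander, leave alone: small white bench timer, 50 x 70 x 20 mm. Origin at the centre of its underside.
- tape: Bystander, leave alone: yellow roll of tape lying flat, 90 mm across, 24 tall. Origin at the centre of its underside.
- tipbox: Bystander, leave alone: blue pipette tip box with clear lid, 80 x 120 x 64 mm. Origin at the centre of its underside.
There are look-alikes about, which are no part of the job. What is shaped like the vent but red is not meant.

How it is judged (in metres and radians):
On the way, in this order (a step that is already met when the one before it is completed fails the run):
1. the vent plunger is pressed down to its stop (value of joint plunger above 0.013 m), for 0.1 s.
2. the plunger is back up, and the fingers hold the cam lever upright with the cartridge pressed on the seal (value of joint cam_lever between 1.23 and 1.57 rad and contact force between cartridge and seal above 2 N and contact force between the fingers and cam_lever above 0.5 N and value of joint plunger below 0.004 m), for 0.3 s.
At the end, for the whole second after the job is handed in: The fingers still hold the lever handle (more than 0.5 N) with the lever within 0.17 rad of upright (joint 1.23 to 1.57), the cartridge stands upright under the seal and presses on it with more than 2 N, and the plunger is back up (within 4 mm) (all of step 2 and horizontal distance between cartridge and seal below 0.007 m and angle between cartridge's own z axis and vertical below 0.12 rad); the arm keeps its last pose, push and grip.
It fails at once if the lever is swung over past upright (more than 0.3 rad beyond) (value of joint cam_lever above 1.7 rad).
It fails at once if the cartridge is tipped over (angle between cartridge's own z axis and vertical above 0.4 rad).
It fails at once if a bystander is pushed away (more than 40 mm) or tipped over (distance of any of beaker, reagent, wash, rack, timer, tape, tipbox from where it was at the start of the episode above 0.04 m or angle between any of beaker, reagent, wash, rack, timer, tape, tipbox's own z axis and vertical above 0.5 rad).
It also fails if it takes over 53 s, if anything falls off the work surface, if the arm or the gripper's body presses on something with over 40 N, if the wrist force passes 120 N, or if a joint passes its speed limit or range.

## Robot

A 7-joint arm with a two-finger parallel gripper is mounted at the origin on the work surface. World frame = base frame: x ahead of the robot, y to its left, z up, the work surface at z = 0. Lengths are in mm, angles in rad, forces in N, time in s.
With the tool pointing down it reaches from about 425 to 875 mm from the base axis. Payload 4.7 kg.
Tool frame: the origin (TCP) lies between the finger pads; the fingertips stand arm.nose_length ahead of it and the grasp point (between the pads) lies 8 mm behind it (arm.nose_length is the distance from the TCP to the fingertips, in mm); x points along the fingers, z is the direction in which the jaws open and shut, and the axes are right-handed (so a half turn about x gives the same grasp; the last joint's range is limited). The gripper opens to 87 mm and grips with 3 to 60 N. Pads are 19 mm wide; open, the fingers measure 117 mm over their backs; the gripper's body (75 mm by 190 mm) begins 51 mm behind the grasp point.
Start: joints at [-1.291, 0.321, -0.07, 1.45, 0.023, 1.371, -0.057], TCP at [170.769, 627.186, 233.587] pointing down, gripper open.
Joint ranges: [-2.86, 2.86], [-0.3, 2.09], [-1.38, 1.24], [0.06, 2.45], [-1.56, 4.7], [0.09, 2.05], [-2.69, 2.69]. Speed limits (rad/s): [2.57, 2.57, 3.14, 3.14, 3.14, 3.14, 3.14].

## Interface

Orientations are given as a unit quaternion [x, y, z, w].
In Python, from bench import arm gives the robot as it stands. The module is installed in compiled form; this text tells all that it offers.
- The arm moves only by the tool servo_tool, never from a script. Its argument "series" is a list of rows, each an object of numbers: "x", "y", "z": the shift along the tool's x, y, z in m; "turn": the turn about the tool's x in degrees. In form: [{"x": .., "y": .., "z": .., "turn": ..}, ...]. A call has 1 to 10 rows; each row is the pose to reach, as a shift and turn from the pose commanded when the call began, along the tool's axes at that moment; what a row does not reach only later rows make up. A row lasts 1/10 s, in which the tool goes at most 50 mm and 8.59 degrees, less where a joint would pass 70% of its speed; a pose out of reach is approached as far as the arm can. A call with a gripper value outside its range is refused whole. "hand" is the finger opening in m, from 0 to 0.087, set as the call begins (left out, the last holds). The fingers move at their own pace and stop on an object; the grip force is fixed at half the most. Time passes only in rows, so rows that repeat a pose let the fingers close. It gives the time, the measured TCP pose, the force and the opening at its end, in the units of the state.
- arm.state(): the state, without advancing time (a new reading comes with each control period).
- arm.grab_frame(name): name is "scene" or "top"; returns the picture (420x560x3 uint8, red, green, blue); there is no depth.
- arm.camera_info(name): a dict with "K" (3x3 intrinsics, pixels), "R" (3x3) and "t" (3): a world point X has camera coordinates R X + t. Camera axes: x right, y down, z forward; pixel columns grow to the right and rows downward; lengths in mm; the calibration is good to about 2 mm. A picture is of the moment at which its call begins. camera_info takes no time and is no camera call.
- arm.hand_in(): hands the job in, once; it reports no verdict.
Trained networks look in the newest picture that a camera, given by its name, has taken for a name from the list of things; names that differ only in an ending like _2 or _b are one class to them, and where a whole thing is asked for, a point or a joint stands for the part that bears it (a point fixed in the world has none). Each returns a list of dicts, best first, with "conf" (0 to 1); they miss things now and then, are a little off and sometimes report something else, mostly with a low value. They report only what shows in the picture. A call takes as long as a camera call. They do not tell look-alikes from the thing itself.
- arm.boxes_of(camera, target): "location" ([x, y, z] in mm, in the coordinates of the camera as it stood for that picture, good to about 4 mm: the middle of the surface that is visible of it).
- arm.regions_of(camera, target): "region" (420x560 bool, what is visible of it).
- arm.mark_of(camera, target): "location" ([x, y, z] in mm, in the coordinates of the camera as it stood for that picture, good to about 4 mm: a listed point, or the origin of a listed thing).
The state is a dict: "clock": time; "joint_pos": joint angles; "joint_velocities": joint speeds; "tau": joint torques, N m; "eef_pos": TCP position; "ee_rot": TCP orientation; "ft_force": force on the tool from outside, world axes, zero at the start; "ft_torque": the same for the moment, N m; "gripper_width": opening from 0.0 (shut) to 1.0 (fully open).
Only numpy, scipy, OpenCV 4.12 (cv2) and the standard library are available. Lean on these libraries where they do the work, as an engineer would, in place of code of your own. Each camera call takes 0.05 s, during which the arm holds its last target.

## Working session

There is one attempt and no reset: what is moved stays moved. The work goes in short steps, Python scripts to look and compute and a tool call to move; the robot and the scene stay as the last step left them, time stands still between calls to the robot, and variables do not carry over. Pictures are saved under pics/ and viewed, and the job is handed in when it is done.

Besides the shell and the picture viewer there is one more tool, called after "Call:" by a JSON object that holds its "fn" and its "kwargs", one argument or row to a line. servo_tool: Moves the arm, as the interface text tells. Its arguments: {"type":"object","properties":{"series":{"type":"array","items":{"type":"object","properties":{"x":{"type":"number"},"y":{"type":"number"},"z":{"type":"number"},"turn":{"type":"number"}}}},"hand":{"type":"number"}},"required":["series"]}

```bash
mkdir -p pics; python3 - <<'E'
from bench import arm
import cv2, numpy as np
print(arm.nose_length, arm.state())
for c in ("scene","top"):
    im=arm.grab_frame(c); cv2.imwrite(f"pics/{c}0.png",cv2.cvtColor(im,cv2.COLOR_RGB2BGR))
    I=arm.camera_info(c);R=np.array(I["R"]);t=np.array(I["t"])
    print(c,(-R.T@t).round(),I["K"])
    for n in ["plunger_top","vent","lever_handle","cam_pivot","tower_top","station","cartridge","seal","beaker","reagent","wash","rack","timer","tape","tipbox"]:
        for d in arm.mark_of(c,n)[:3]:
            p=np.array(d["location"]);uv=np.array(I["K"])@p
            print(n,round(d["conf"],2),(R.T@(p-t)).round(1),(uv[:2]/uv[2]).round())
E
```

```text
11.0 {'clock': 0.0, 'joint_pos': array([-1.29088575,  0.32181596, -0.07009641,  1.45164329,  0.02261624,
        1.37082446, -0.05692013]), 'joint_velocities': array([ 1.80038249e-03, -7.60523094e-05, -2.77992212e-04, -6.32864789e-04,
        7.62162259e-04,  9.43098219e-05,  9.52893037e-04]), 'tau': array([-5.01539198e-04, -4.91292965e+01, -4.03942857e-01, -3.12515938e+01,
       -6.38347096e-02,  4.40697314e-02,  1.77578886e-04]), 'eef_pos': array([170.65651527, 626.64923015, 232.48209709]), 'ee_rot': array([-0.42977903,  0.56235244,  0.42890082,  0.56133217]), 'ft_force': array([ 0.6690426 , -0.21598743,  0.58938425]), 'ft_torque': array([-0.02435228, -0.00614128, -0.05202233]), 'gripper_width': 1.001638467126752}
scene [1398.  396. 1065.] [[405.35489346   0.         283.5594676 ]
 [  0.         405.35489346 201.66861216]
 [  0.           0.           1.        ]]
plunger_top 0.6 [572.4 194.7 123.4] [337. 225.]
plunger_top 0.5 [422.3 166.2 129.6] [344. 190.]
plunger_top 0.5 [656.6  90.6 129.5] [295. 231.]
vent 0.9 [ 6.619e+02  8.730e+01 -1.000e-01] [292. 258.]
vent 0.77 [428.3 160
[... 1175 characters left out ...]
02 1.673e+02 1.000e-01] [224. 248.]
vent 0.89 [572.3 195.8   1. ] [218. 203.]
lever_handle 0.55 [ 479.  -221.2   82.5] [352. 235.]
tower_top 0.58 [ 613.3 -124.8  179.5] [324. 181.]
station 0.55 [ 6.088e+02 -1.737e+02 -6.000e-01] [334. 198.]
cartridge 0.37 [569.6 197.8  -1.1] [218. 204.]
cartridge 0.35 [ 612.7 -129.    71.7] [322. 191.]
seal 0.43 [ 8.058e+02  8.010e+01 -8.000e-01] [259. 137.]
seal 0.4 [ 614.9 -127.6  145.9] [324. 183.]
beaker 0.92 [802.   78.8  -1. ] [260. 138.]
reagent 0.93 [687.5 411.1  -1.5] [157. 165.]
rack 0.6 [ 782.1 -154.9   -1.8] [329. 147.]
timer 0.79 [385.6  16.2  -1.4] [271. 264.]
tape 0.67 [308.4 406.7  -2.9] [144. 282.]
tipbox 0.56 [509.4 491.2   3.9] [125. 216.]
```

View pics/scene0.png

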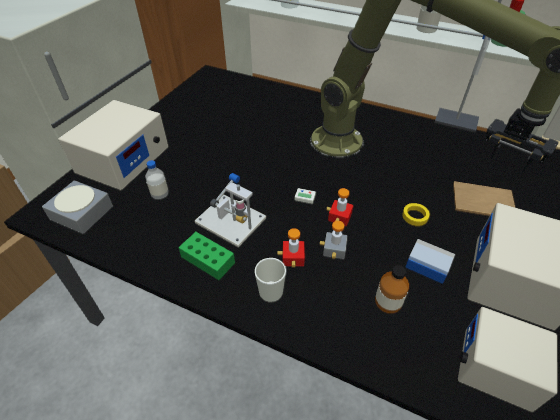

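View pics/top0.png

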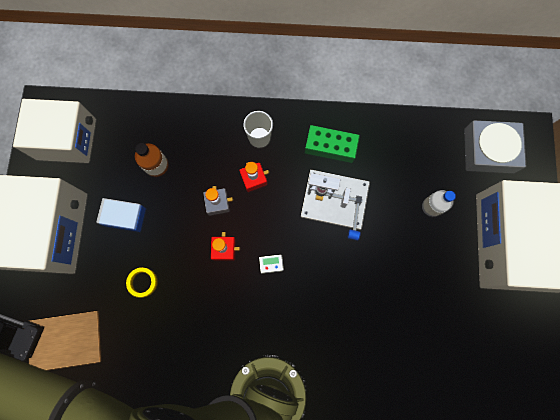

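```bash
python3 - <<'E'
import cv2,numpy as np
a=cv2.imread("pics/scene0.png")[170:280,190:370];b=cv2.imread("pics/top0.png")[140:260,190:380]
cv2.imwrite("pics/cropA.png",np.vstack([cv2.resize(a,(760,464)[:2])[:, :]]))
cv2.imwrite("pics/cropB.png",cv2.resize(b,None,fx=4,fy=4,interpolation=cv2.INTER_CUBIC))
E
```

```text
(no output)
```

View pics/cropA.png

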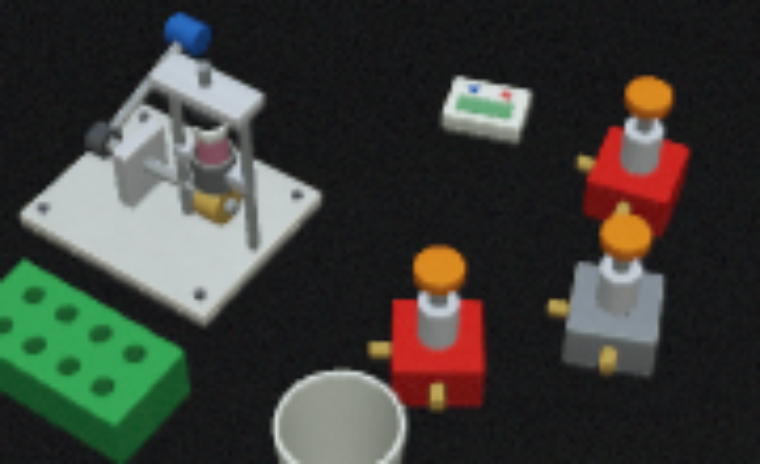

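View pics/cropB.png

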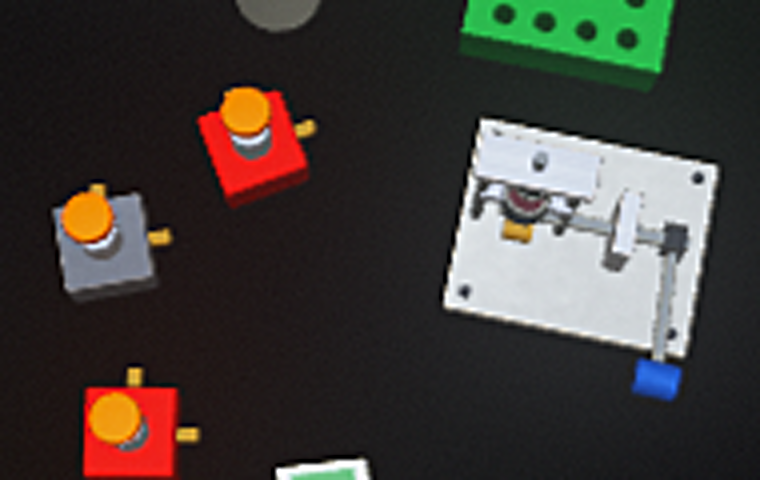

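The top view shows three plunger valves: grey at pixel (212,192), red at (250,166) and red at (219,244). In the scene view they are at (337,225), (295,231) and (344,190). The grey one, at about (573,198), is the vent, and its height reads 125 mm as it should. The blue handle is at top pixel (354,235), consistent with the fitted station pose. Next I'll refine the poses and work out the shifts.

```bash
cat > h.py <<'E'
from bench import arm
import numpy as np
from scipy.spatial.transform import Rotation as Rt
def ax():
    s=arm.state(); return np.array(s["eef_pos"]),Rt.from_quat(s["ee_rot"]).as_matrix()
def to(p):
    e,M=ax(); return (M.T@(np.array(p)-e)).round(1)
def st(): 
    s=arm.state(); print(round(s["clock"],2),s["eef_pos"].round(1),s["ft_force"].round(1),round(s["gripper_width"],3), "yaw z-axis",np.degrees(np.arctan2(*ax()[1][[1,0],2])).round(1))
E
python3 - <<'E'
from h import *
st(); print(ax()[1].round(3)); print("above vent",to((573,198,233)))
# station fit: pivot, tower, handle, station origin, seal -> yaw
S=np.array([[0,-75],[0,45],[0,45],[0,0],[0,0],[0,45],[0,45]]);W=np.array([[595.2,-246.2],[615.8,-124.9],[613.3,-124.8],[607.4,-173.1],[608.8,-173.7],[612.1,-125.4],[614.9,-127.6]])
s=S-S.mean(0);w=W-W.mean(0)
H=s.T@w;th=np.arctan2(H[0,1]-H[1,0],H[0,0]+H[1,1]);c,n=np.cos(th),np.sin(th);R=np.array([[c,-n],[n,c]]);t=W.mean(0)-R@S.mean(0)
print(np.degrees(th),t,"res",(W-(S@R.T+t)).round(1).tolist());print("pivot",R@[0,-75]+t,"h0",R@[-118,-75]+t)
E
```

```text
1.6 [170.8 627.2 233.6] [ 0.4 -0.6 -0.9] 0.996 yaw z-axis 74.8
[[ 0.    -0.965  0.263]
 [ 0.     0.263  0.965]
 [-1.    -0.     0.   ]]
above vent [   0.6 -500.8 -308.5]
-8.668304777304808 [ 607.3821475  -171.35723259] res [[-0.9, -0.7], [1.6, 2.0], [-0.9, 2.1], [0.0, -1.7], [1.4, -2.3], [-2.1, 1.5], [0.7, -0.7]]
pivot [ 596.07859929 -245.50053841] h0 [ 479.4264648  -227.71628923]
```

Call:
{"fn": "servo_tool", "kwargs": {
  "series": [
    {"y":-0.025,"z":-0.015},
    {"y":-0.065,"z":-0.04},
    {"y":-0.105,"z":-0.065},
    {"y":-0.145,"z":-0.09},
    {"y":-0.185,"z":-0.115},
    {"y":-0.225,"z":-0.14},
    {"y":-0.265,"z":-0.165},
    {"y":-0.305,"z":-0.19},
    {"y":-0.345,"z":-0.215},
    {"y":-0.385,"z":-0.24}
  ],
  "hand": 0.0
}}

```text
invalid input at $.series[0]: expected keys x, y, z, turn
```

Call:
{"fn": "servo_tool", "kwargs": {
  "series": [
    {"y":-0.04,"z":-0.025},
    {"y":-0.08,"z":-0.05},
    {"y":-0.105,"z":-0.062},
    {"y":-0.116,"z":-0.0685},
    {"x":0.03,"y":-0.116,"z":-0.0685},
    {"x":0.05,"y":-0.116,"z":-0.0685},
    {"x":0.06,"y":-0.116,"z":-0.0685},
    {"x":0.06,"y":-0.116,"z":-0.0685}
  ]
}}

```text
invalid input at $.series[0]: expected keys x, y, z, turn
```

```bash
python3 - <<'E'
from h import *
import cv2
st(); print("to vent",to((573,198,136)))
for c,(u,v) in {"scene":(337,225),"top":(212,192)}.items():
    im=arm.grab_frame(c)[v-60:v+60,u-60:u+60]
    cv2.imwrite(f"pics/v1{c}.png",cv2.cvtColor(cv2.resize(im,None,fx=4,fy=4,interpolation=2),4))
st()
E
```

```text
1.6 [170.8 627.2 233.6] [ 0.4 -0.6 -0.9] 0.996 yaw z-axis 74.8
to vent [  97.6 -500.8 -308.5]
1.7 [170.8 627.2 233.6] [ 0.3 -0.9  0.3] 0.999 yaw z-axis 74.8
```

View pics/v1scene.png

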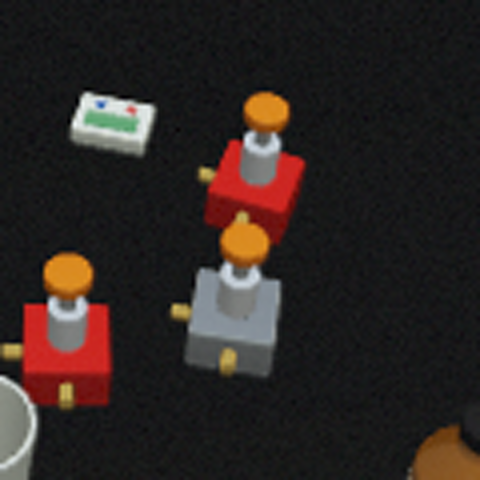

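All four keys are needed in each row, so both moves were refused. The crop confirms the grey valve: its orange head is at scene pixel (337,225), with the red ones to either side.

Call:
{"fn": "servo_tool", "kwargs": {
  "series": [
    {"x":0,"y":-0.025,"z":-0.015,"turn":0},
    {"x":0,"y":-0.065,"z":-0.04,"turn":0},
    {"x":0,"y":-0.105,"z":-0.065,"turn":0},
    {"x":0,"y":-0.145,"z":-0.09,"turn":0},
    {"x":0,"y":-0.185,"z":-0.115,"turn":0},
    {"x":0,"y":-0.225,"z":-0.14,"turn":0},
    {"x":0,"y":-0.265,"z":-0.165,"turn":0},
    {"x":0,"y":-0.305,"z":-0.19,"turn":0},
    {"x":0,"y":-0.345,"z":-0.215,"turn":0},
    {"x":0,"y":-0.385,"z":-0.24,"turn":0}
  ],
  "hand": 0.0
}}

```text
clock: 2.7
eef_pos: [480.3, 293.0, 233.9]
ee_rot: [-0.429, 0.561, 0.429, 0.562]
ft_force: [1.4, -0.1, -0.5]
gripper_width: 0.173
```

Call:
{"fn": "servo_tool", "kwargs": {
  "series": [
    {"x":0,"y":-0.04,"z":-0.025,"turn":0},
    {"x":0,"y":-0.08,"z":-0.05,"turn":0},
    {"x":0,"y":-0.105,"z":-0.062,"turn":0},
    {"x":0,"y":-0.116,"z":-0.0685,"turn":0},
    {"x":0.03,"y":-0.116,"z":-0.0685,"turn":0},
    {"x":0.05,"y":-0.116,"z":-0.0685,"turn":0},
    {"x":0.06,"y":-0.116,"z":-0.0685,"turn":0},
    {"x":0.06,"y":-0.116,"z":-0.0685,"turn":0}
  ]
}}

```text
clock: 3.5
eef_pos: [571.6, 198.9, 172.1]
ee_rot: [-0.429, 0.562, 0.43, 0.56]
ft_force: [-0.1, -0.0, 0.5]
gripper_width: 0.005
```

```bash
python3 - <<'E'
from h import *
import cv2
st(); print("to vent",to((573,198,136)))
for c,(u,v) in {"scene":(337,225),"top":(212,192)}.items():
    im=arm.grab_frame(c)[v-60:v+60,u-60:u+60]
    cv2.imwrite(f"pics/v2{c}.png",cv2.cvtColor(cv2.resize(im,None,fx=4,fy=4,interpolation=2),4))
st()
E
```

```text
3.5 [571.6 198.9 172.1] [-0.1 -0.   0.5] 0.005 yaw z-axis 74.9
to vent [36.1 -1.7 -0.4]
3.6 [573.2 198.8 174.5] [0.2 0.  0.3] 0.007 yaw z-axis 74.8
```

View pics/v2scene.png

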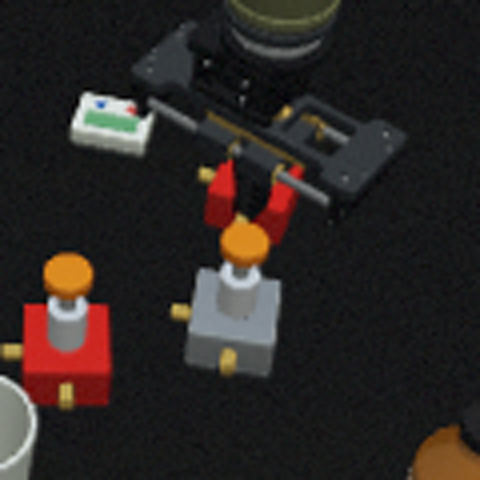

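The closed fingertips hang directly over the grey valve's head, with the head at crop pixel (245,243). I'll press now.

Call:
{"fn": "servo_tool", "kwargs": {
  "series": [
    {"x":0.02,"y":0,"z":0,"turn":0},
    {"x":0.034,"y":0,"z":0,"turn":0},
    {"x":0.042,"y":0,"z":0,"turn":0},
    {"x":0.05,"y":0,"z":0,"turn":0},
    {"x":0.053,"y":0,"z":0,"turn":0},
    {"x":0.055,"y":0,"z":0,"turn":0},
    {"x":0.055,"y":0,"z":0,"turn":0},
    {"x":0.055,"y":0,"z":0,"turn":0}
  ]
}}

```text
clock: 4.4
eef_pos: [573.2, 198.3, 121.4]
ee_rot: [-0.429, 0.561, 0.43, 0.562]
ft_force: [-5.4, -2.3, 12.8]
gripper_width: 0.004
```

Call:
{"fn": "servo_tool", "kwargs": {
  "series": [
    {"x":0.002,"y":0,"z":0,"turn":0},
    {"x":0.002,"y":0,"z":0,"turn":0},
    {"x":0.002,"y":0,"z":0,"turn":0}
  ]
}}

```text
clock: 4.7
eef_pos: [573.3, 198.3, 121.2]
ee_rot: [-0.429, 0.561, 0.43, 0.562]
ft_force: [-9.4, -2.8, 23.2]
gripper_width: 0.005
```

```bash
python3 - <<'E'
from h import *
import cv2
for c,(u,v) in {"scene":(337,225)}.items():
    im=arm.grab_frame(c)[v-60:v+60,u-60:u+60]
    cv2.imwrite(f"pics/v3{c}.png",cv2.cvtColor(cv2.resize(im,None,fx=4,fy=4,interpolation=2),4))
st()
E
```

```text
4.75 [573.3 198.4 121.2] [-10.6  -2.5  23.3] 0.003 yaw z-axis 74.8
```

View pics/v3scene.png

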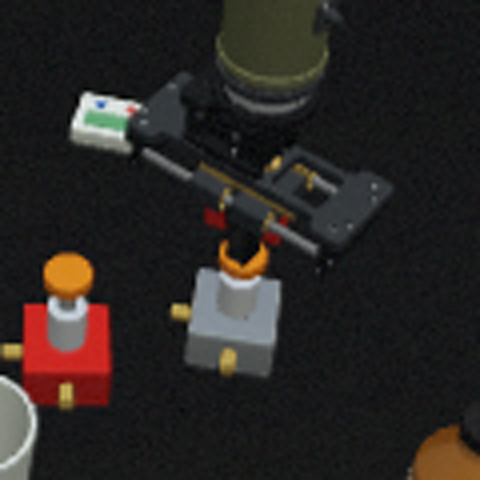

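The head sits down on the neck, the force stopped at 23 N and the TCP stopped at 121.2 mm, so the plunger is on its stop. Releasing.

Call:
{"fn": "servo_tool", "kwargs": {
  "series": [
    {"x":-0.02,"y":0,"z":0,"turn":0},
    {"x":-0.05,"y":0,"z":0,"turn":0},
    {"x":-0.08,"y":0,"z":0,"turn":0},
    {"x":-0.11,"y":0,"z":0,"turn":0},
    {"x":-0.12,"y":0,"z":0,"turn":0},
    {"x":-0.12,"y":0,"z":0,"turn":0}
  ],
  "hand": 0.07
}}

```text
clock: 5.35
eef_pos: [574.2, 198.2, 238.2]
ee_rot: [-0.43, 0.561, 0.429, 0.563]
ft_force: [-0.1, 0.7, 0.2]
gripper_width: 0.466
```

```bash
python3 - <<'E'
from h import *
import cv2
im=arm.grab_frame("scene")
cv2.imwrite("pics/s4.png",cv2.cvtColor(im[165:285,280:400].repeat(4,0).repeat(4,1),4))
st(); print(to((480,-227,238)))
for c in("scene","top"):
    I=arm.camera_info(c)
    if c=="top": arm.grab_frame(c)
    for n in ("plunger_top","lever_handle"):
        for d in arm.mark_of(c,n)[:3]: print(c,n,round(d["conf"],2),(np.array(I["R"]).T@(np.array(d["location"])-I["t"])).round(1))
E
```

```text
5.4 [573.3 198.  236.4] [ 0.3  0.1 -1.9] 0.512 yaw z-axis 74.8
[  -1.8  -21.6 -434.5]
scene plunger_top 0.56 [572.1 196.5 124.6]
scene plunger_top 0.56 [422.2 164.9 130.4]
scene plunger_top 0.43 [659.1  87.7 130.9]
scene lever_handle 0.81 [ 479.3 -231.    81. ]
top plunger_top 0.58 [658.4  89.8 125.1]
top plunger_top 0.55 [573.  197.5 125.5]
top plunger_top 0.42 [426.4 164.  125.5]
top lever_handle 0.83 [ 479.2 -222.2   81.9]
top lever_handle 0.58 [804.   79.9   1. ]
top lever_handle 0.19 [ 601.7 -491.3   -2.9]
```

View pics/s4.png

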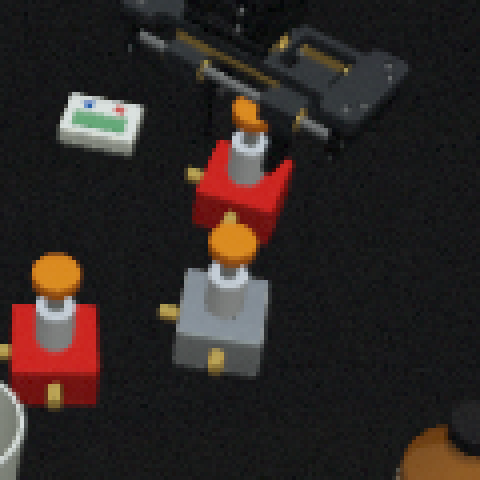

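The plunger is back up at 125 mm. The handle reads about (480,-227,81), so the joint is around 0.1 rad, and it agrees with the station fit. Going there.

Call:
{"fn": "servo_tool", "kwargs": {
  "series": [
    {"x":0,"y":-0.001,"z":-0.025,"turn":0},
    {"x":0,"y":-0.003,"z":-0.07,"turn":-1},
    {"x":0,"y":-0.006,"z":-0.115,"turn":-2},
    {"x":0,"y":-0.008,"z":-0.16,"turn":-3},
    {"x":0,"y":-0.01,"z":-0.205,"turn":-4},
    {"x":0,"y":-0.012,"z":-0.25,"turn":-5},
    {"x":0,"y":-0.014,"z":-0.295,"turn":-6},
    {"x":0,"y":-0.017,"z":-0.34,"turn":-6.5},
    {"x":0,"y":-0.019,"z":-0.385,"turn":-6.5},
    {"x":0,"y":-0.021,"z":-0.42,"turn":-6.5}
  ]
}}

```text
clock: 6.65
eef_pos: [481.6, -215.8, 236.1]
ee_rot: [-0.46, 0.537, 0.46, 0.537]
ft_force: [0.6, 0.4, -0.8]
gripper_width: 0.803
```

Call:
{"fn": "servo_tool", "kwargs": {
  "series": [
    {"x":0,"y":0,"z":-0.014,"turn":0},
    {"x":0.03,"y":0,"z":-0.014,"turn":0},
    {"x":0.06,"y":0,"z":-0.014,"turn":0},
    {"x":0.07,"y":0,"z":-0.014,"turn":0},
    {"x":0.07,"y":0,"z":-0.014,"turn":0}
  ]
}}

```text
clock: 7.15
eef_pos: [479.7, -226.1, 164.9]
ee_rot: [-0.459, 0.537, 0.462, 0.536]
ft_force: [-0.2, 0.7, -0.8]
gripper_width: 0.803
```

```bash
python3 - <<'E'
from h import *
import cv2
st(); print(to((480.5,-227.3,78)))
A=[]
for c,(u,v) in {"scene":(230,190),"top":(345,215)}.items():
    im=arm.grab_frame(c)[v-50:v+50,u-50:u+50]
    A.append(cv2.cvtColor(cv2.resize(im,None,fx=4,fy=4,interpolation=2),4))
cv2.imwrite("pics/h5.png",np.hstack(A))
print(to((480.5,-227.3,78)))
E
```

```text
7.15 [ 479.7 -226.1  164.9] [-0.2  0.7 -0.8] 0.803 yaw z-axis 81.3
[86.9 -1.3 -1.1]
[89.3  1.  -0.6]
```

View pics/h5.png

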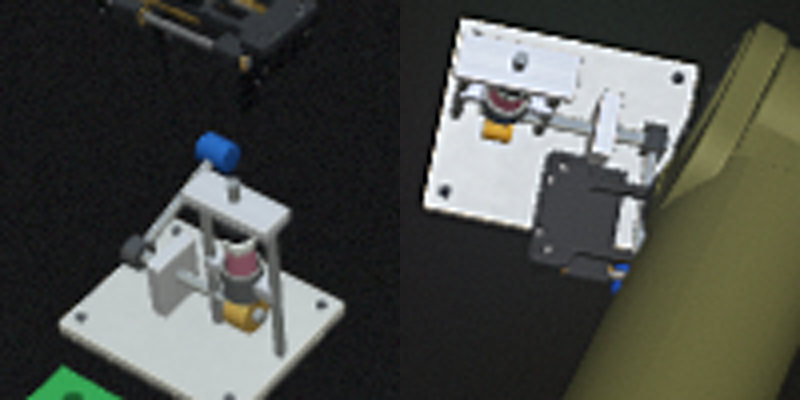

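Call:
{"fn": "servo_tool", "kwargs": {
  "series": [
    {"x":0.03,"y":0,"z":0,"turn":0},
    {"x":0.06,"y":0,"z":0,"turn":0},
    {"x":0.075,"y":0,"z":0,"turn":0},
    {"x":0.085,"y":0,"z":0,"turn":0},
    {"x":0.092,"y":0,"z":0,"turn":0},
    {"x":0.092,"y":0,"z":0,"turn":0}
  ]
}}

```text
clock: 7.85
eef_pos: [481.2, -226.7, 74.6]
ee_rot: [-0.461, 0.537, 0.461, 0.537]
ft_force: [-0.4, -0.2, 0.8]
gripper_width: 0.802
```

```bash
python3 - <<'E'
from h import *
import cv2
st()
A=[]
for c,(u,v) in {"scene":(230,190),"top":(345,215)}.items():
    im=arm.grab_frame(c)[v-50:v+50,u-50:u+50]
    A.append(cv2.cvtColor(cv2.resize(im,None,fx=4,fy=4,interpolation=2),4))
cv2.imwrite("pics/h6.png",np.hstack(A));st()
E
```

```text
7.85 [ 481.2 -226.7   74.6] [-0.4 -0.2  0.8] 0.802 yaw z-axis 81.3
7.95 [ 481.7 -227.    75.4] [-0.1 -0.8 -0.4] 0.801 yaw z-axis 81.3
```

View pics/h6.png

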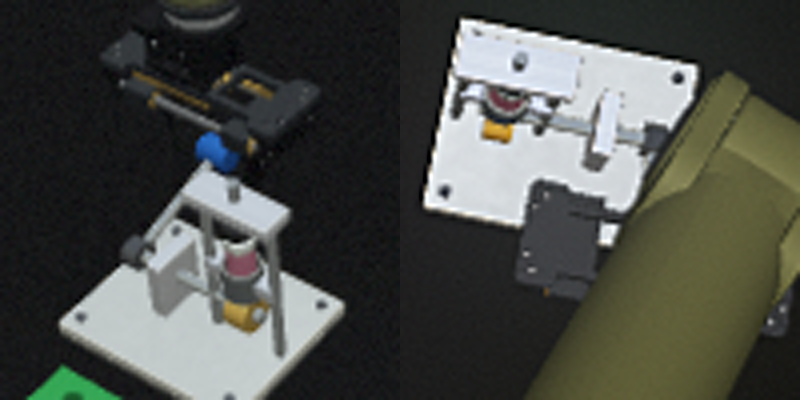

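The right-hand finger shows just beside the blue barrel, at crop pixel (245,140), and the other finger is hidden behind the barrel. The fingers straddle it, so I'll close.

Call:
{"fn": "servo_tool", "kwargs": {
  "series": [
    {"x":0,"y":0,"z":0,"turn":0},
    {"x":0,"y":0,"z":0,"turn":0},
    {"x":0,"y":0,"z":0,"turn":0},
    {"x":0,"y":0,"z":0,"turn":0},
    {"x":0,"y":0,"z":0,"turn":0},
    {"x":0,"y":0,"z":0,"turn":0},
    {"x":0,"y":0,"z":0,"turn":0},
    {"x":0,"y":0,"z":0,"turn":0}
  ],
  "hand": 0.0
}}

```text
clock: 8.75
eef_pos: [480.9, -227.3, 74.6]
ee_rot: [-0.461, 0.537, 0.46, 0.537]
ft_force: [-0.0, -2.5, -0.6]
gripper_width: 0.361
```

```bash
python3 - <<'E'
from h import *
st(); s=arm.state(); print(s["gripper_width"]*87)
e,M=ax(); print(M.round(3))
piv=np.array([596.1,-245.5,50]);xs=np.array([np.cos(np.radians(-8.67)),np.sin(np.radians(-8.67)),0])
g=e-M[:,0]*8
d=g-piv; a0=np.arctan2(d[2],-d@xs); print("level angle",a0,"joint",a0-.171,"r",np.hypot(d[2],d@xs))
for a in list(np.arange(a0+.1,1.571,.1))+[1.571]:
    h=piv+120*(-np.cos(a)*xs+np.sin(a)*np.array([0,0,1])); h0=piv+120*(-np.cos(a0)*xs+np.sin(a0)*np.array([0,0,1]))
    print(round(a-.171,3),(M.T@(h-h0)).round(1))
E
```

```text
8.75 [ 480.9 -227.3   74.6] [-0.  -2.5 -0.6] 0.361 yaw z-axis 81.3
31.366340973914568
[[ 0.    -0.988  0.152]
 [-0.001  0.152  0.988]
 [-1.    -0.    -0.001]]
level angle 0.27259613890964307 joint 0.10159613890964306 r 121.12369030681036
0.202 [-11.4  -3.8  -0. ]
0.302 [-22.3  -8.7  -0. ]
0.402 [-32.7 -14.7  -0. ]
0.502 [-42.4 -21.7  -0. ]
0.602 [-51.4 -29.6  -0. ]
0.702 [-59.6 -38.4   0. ]
0.802 [-66.8 -48.    0. ]
0.902 [-73.1 -58.2   0. ]
1.002 [-78.3 -69.1   0. ]
1.102 [-82.4 -80.3   0. ]
1.202 [-85.3 -92.    0.1]
1.302 [-8.710e+01 -1.038e+02  1.000e-01]
1.4 [-8.770e+01 -1.156e+02  1.000e-01]
```

Grasped: the opening is 31.4 mm against a 32 mm barrel. Now swing along the arc in two stages.

Call:
{"fn": "servo_tool", "kwargs": {
  "series": [
    {"x":-0.006,"y":-0.002,"z":0,"turn":0},
    {"x":-0.0114,"y":-0.0038,"z":0,"turn":0},
    {"x":-0.017,"y":-0.0062,"z":0,"turn":0},
    {"x":-0.0223,"y":-0.0087,"z":0,"turn":0},
    {"x":-0.0275,"y":-0.0117,"z":0,"turn":0},
    {"x":-0.0327,"y":-0.0147,"z":0,"turn":0},
    {"x":-0.0376,"y":-0.0182,"z":0,"turn":0},
    {"x":-0.0424,"y":-0.0217,"z":0,"turn":0},
    {"x":-0.0514,"y":-0.0296,"z":0,"turn":0},
    {"x":-0.0514,"y":-0.0296,"z":0,"turn":0}
  ]
}}

```text
clock: 9.75
eef_pos: [509.8, -231.7, 126.8]
ee_rot: [-0.46, 0.537, 0.461, 0.536]
ft_force: [-4.6, -2.9, 0.5]
gripper_width: 0.367
```

```bash
cat >> h.py <<'E'
def lev():
    e,M=ax(); piv=np.array([596.1,-245.5,50]);xs=np.array([np.cos(np.radians(-8.67)),np.sin(np.radians(-8.67)),0])
    d=e-M[:,0]*8-piv; print("joint",np.arctan2(d[2],-d@xs)-.171,"r",np.hypot(d[2],d@xs))
E
python3 - <<'E'
from h import *
import cv2
st();lev()
A=[]
for c,(u,v) in {"scene":(230,190),"top":(345,215)}.items():
    im=arm.grab_frame(c)[v-50:v+50,u-50:u+50]
    A.append(cv2.cvtColor(cv2.resize(im,None,fx=4,fy=4,interpolation=2),4))
cv2.imwrite("pics/h7.png",np.hstack(A));st()
E
```

```text
9.75 [ 509.8 -231.7  126.8] [-4.6 -2.9  0.5] 0.367 yaw z-axis 81.3
joint 0.5998051867367811 r 121.74393528790993
9.85 [ 509.6 -231.7  126.6] [-3.7 -3.   0.8] 0.364 yaw z-axis 81.2
```

View pics/h7.png

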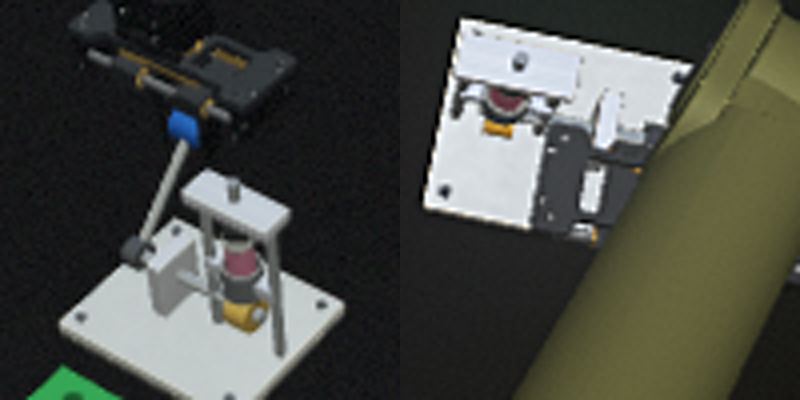

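The handle follows the arc with little force, and the lever stands at about 0.6 rad. Continuing to just short of upright.

Call:
{"fn": "servo_tool", "kwargs": {
  "series": [
    {"x":-0.0082,"y":-0.0088,"z":0,"turn":0},
    {"x":-0.0154,"y":-0.0184,"z":0,"turn":0},
    {"x":-0.0186,"y":-0.0234,"z":0,"turn":0},
    {"x":-0.0217,"y":-0.0286,"z":0,"turn":0},
    {"x":-0.0244,"y":-0.034,"z":0,"turn":0},
    {"x":-0.0269,"y":-0.0395,"z":0,"turn":0},
    {"x":-0.031,"y":-0.0507,"z":0,"turn":0},
    {"x":-0.0339,"y":-0.0624,"z":0,"turn":0},
    {"x":-0.0357,"y":-0.0742,"z":0,"turn":0},
    {"x":-0.0357,"y":-0.0742,"z":0,"turn":0}
  ]
}}

```text
clock: 10.85
eef_pos: [582.5, -242.8, 161.6]
ee_rot: [-0.459, 0.538, 0.461, 0.536]
ft_force: [-5.2, -2.7, 0.6]
gripper_width: 0.368
```

```bash
python3 - <<'E'
from h import *
import cv2
st();lev()
A=[]
for c,(u,v) in {"scene":(230,190),"top":(345,215)}.items():
    im=arm.grab_frame(c)[v-50:v+50,u-50:u+50]
    A.append(cv2.cvtColor(cv2.resize(im,None,fx=4,fy=4,interpolation=2),4))
cv2.imwrite("pics/h8.png",np.hstack(A));st();lev()
E
```

```text
10.85 [ 582.5 -242.8  161.6] [-5.2 -2.7  0.6] 0.368 yaw z-axis 81.2
joint 1.2846889594417945 r 120.43431161142661
10.95 [ 582.2 -242.8  161.6] [-4.6 -3.2 -1.8] 0.366 yaw z-axis 81.2
joint 1.2824116278629858 r 120.43975789950393
```

View pics/h8.png

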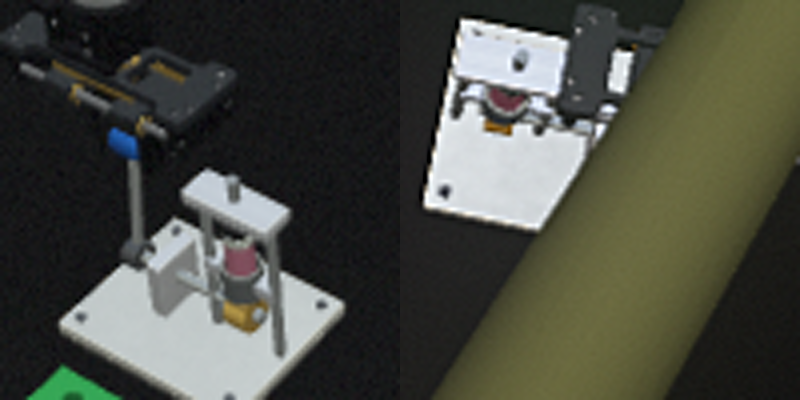

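Call:
{"fn": "servo_tool", "kwargs": {
  "series": [
    {"x":-0.0002,"y":-0.004,"z":0,"turn":0},
    {"x":-0.0004,"y":-0.008,"z":0,"turn":0},
    {"x":-0.0006,"y":-0.0135,"z":0,"turn":0},
    {"x":-0.0006,"y":-0.0135,"z":0,"turn":0},
    {"x":-0.0006,"y":-0.0135,"z":0,"turn":0},
    {"x":-0.0006,"y":-0.0135,"z":0,"turn":0},
    {"x":-0.0006,"y":-0.0135,"z":0,"turn":0}
  ]
}}

```text
clock: 11.65
eef_pos: [594.7, -244.7, 162.2]
ee_rot: [-0.459, 0.538, 0.462, 0.536]
ft_force: [-6.1, -2.6, 0.2]
gripper_width: 0.364
```

```bash
python3 - <<'E'
from h import *
import cv2
st();lev()
A=[]
for c,(u,v) in {"scene":(230,190),"top":(345,215)}.items():
    im=arm.grab_frame(c)
    I=arm.camera_info(c)
    for n in ("cartridge","seal","lever_handle","cam_pivot","tower_top","plunger_top"):
        for d in arm.mark_of(c,n)[:2]: print(c,n,round(d["conf"],2),(np.array(I["R"]).T@(np.array(d["location"])-I["t"])).round(1))
    im=im[v-50:v+50,u-50:u+50]
    A.append(cv2.cvtColor(cv2.resize(im,None,fx=4,fy=4,interpolation=2),4))
cv2.imwrite("pics/h9.png",np.hstack(A));st();lev()
E
```

```text
11.65 [ 594.7 -244.7  162.2] [-6.1 -2.6  0.2] 0.364 yaw z-axis 81.2
joint 1.3879856827589854 r 120.23522854782307
scene cartridge 0.59 [ 616.7 -127.7   76.4]
scene seal 0.47 [ 613.4 -122.7  146.9]
scene lever_handle 0.53 [ 592.  -246.1  166.6]
scene tower_top 0.71 [ 617.5 -122.4  177.6]
scene plunger_top 0.6 [657.3  90.4 130.4]
scene plunger_top 0.48 [423.4 165.2 127.5]
top cartridge 0.54 [ 613.7 -126.2   78.2]
top cartridge 0.17 [ 610.2 -174.6   -1.1]
top seal 0.35 [ 615.6 -127.1  148.5]
top lever_handle 0.64 [573.3 198.6 125.5]
top lever_handle 0.49 [ 613.3 -124.6  146.9]
top tower_top 0.66 [ 619.5 -125.1  180.4]
top plunger_top 0.63 [423.6 166.2 125.2]
top plunger_top 0.54 [661.2  89.5 125.6]
12.35 [ 594.7 -244.7  162.2] [-5.8 -1.9 -0.7] 0.367 yaw z-axis 81.2
joint 1.387837365771931 r 120.20189986919587
```

View pics/h9.png

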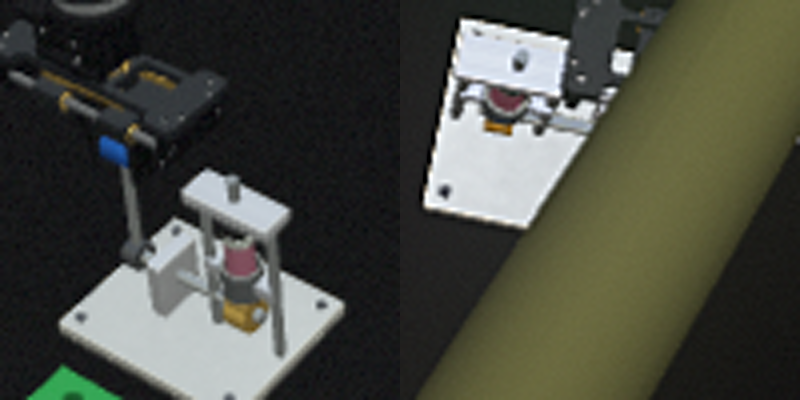

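The lever is upright, with its handle at crop pixel (115,150) above the shaft at (133,250). The cartridge underside reads about 77 mm, up from about 70, and the seal about 147 mm, up from 142. The arc radius of 120 mm matches and the grip is holding. Handing in.

```bash
python3 - <<'E'
from h import *
print(arm.hand_in()); st(); lev()
E
```

```text
the job is handed in; nothing more can be done
None
the job is handed in; nothing more can be done
```

I vented the line, then swung the cam lever upright and handed the job in with the gripper still holding it. No verdict was reported.

- **Vent:** I pressed the grey vent's orange plunger until it stopped, at a fingertip height of 110 mm and about 23 N. After release it read 125 mm again, so it is back up. That was the last reading of it: the final check's detections were all of the two red look-alikes (and one mislabelled), with the fingers nowhere near the vent by then.
- **Lever:** I gripped the blue handle by its flat ends (31–32 mm opening) and followed the arc to a joint angle of about 1.39 rad, where 1.40 is upright. It stayed there for 0.7 s before hand-in. The angle is worked out from the gripper's position and the fitted pivot, not read directly. The arc radius stayed at 120–122 mm, which supports it.
- **Cartridge and seal:** The cartridge rose from about 70 mm to 76–78 mm and the seal from about 142 mm to 147–148 mm. They line up within the networks' scatter of a few mm, and the cartridge looks upright in the picture. I could not measure the contact force between them.
- **Problems:** The first two move calls were refused because every row needs all four keys; nothing moved. At the end the top camera could not see the handle, because the arm hid it, and it reported false handle positions, which I ignored.
- **Bystanders:** I saw no contact with any bystander, but I did not measure their positions again.

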